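# Seat a ferrule with the spring-return lever press

## Robot

A 6-joint arm with a two-finger parallel gripper is mounted at the origin on a cart in front of the work surface, level with it; the furniture and walls round the work are solid. World frame = base frame: x ahead of the robot, y to its left, z up, the work surface at z = 0. Lengths are in m, angles in rad, forces in N, time in s.
With the tool pointing down it reaches from about 0.425 to 0.95 m from the base axis. Payload 14.7 kg.
Tool frame: the origin (TCP) lies on the centre line of the jaws, within the pads' length; the fingertips stand 22 mm ahead of it and the grasp point (between the pads) lies 3 mm ahead of it (ctrl.tip_extent is the distance from the TCP to the fingertips, in m); z points along the fingers, y is the line along which they close (so a half turn about z gives the same grasp; the last joint's range is limited). The gripper opens to 85 mm and grips with 20 to 120 N. Pads are 22 mm wide; open, the fingers measure 114 mm over their backs; the gripper's body (76 mm by 85 mm) begins 54 mm behind the grasp point. The pads swing forward as they close: fully open they stand 13 mm farther back than shut.
Start: joints at [-1.265, 0.48, 1.596, -0, 1.065, -0.047], TCP at [0.225, -0.61, 0.253] pointing down, gripper open.
Joint ranges: [-2.75, 2.75], [-0.82, 2.05], [0.23, 2.67], [-1.56, 4.7], [0.09, 2.69], [-2.92, 2.92]. Speed limits (rad/s): [1.89, 1.89, 2.39, 3.01, 3.01, 3.01].

## Interface

Orientations are given as a unit quaternion [w, x, y, z].
In Python, from station import ctrl gives the robot as it stands.
- The arm moves only by the tool arm_command, never from a script. Its argument "steps" is a list of rows, each an object of numbers: "tx", "ty", "tz": the shift along the tool's x, y, z in units of 30 mm (1.0 is 30 mm); "rx", "ry", "rz": the turn, a rotation vector about the tool's x, y, z in units of 6 degrees (1.0 is 6 degrees); "gripper": the opening in per cent of the stroke, from 0 (shut) to 100 (fully open). In form: [{"tx": .., "ty": .., "tz": .., "rx": .., "ry": .., "rz": .., "gripper": ..}, ...]. A call has 1 to 12 rows; each row shifts and turns the commanded pose from where the row before left it, along the tool's axes as they then stand; what a row does not reach is not made up. A row lasts 1/12 s, in which the tool goes at most 41.7 mm and 7.16 degrees, less where a joint would pass 70% of its speed; a pose out of reach is approached as far as the arm can. A call is refused whole if a number of a shift passes 1 or a number of a turn 1, either way. A call with a gripper value outside its range is refused whole. The fingers move at their own pace and stop on an object; the grip force is fixed at half the most. Time passes only in rows, so rows that do not move let the fingers close. It gives the time, the measured TCP pose, the force, the opening and the grip force at its end, in the units of the state.
- ctrl.get_obs(): the state, without advancing time (a new reading comes with each control period).
- ctrl.get_image(name): name is "scene" or "top" or "wrist"; returns a dict with "color" (384x512x3 uint8, blue, green, red), "z_map" (384x512 float32, m along the optical axis (not along the pixel's ray), 0 where there is no reading), "fx", "fy", "cx", "cy" (pixels), "R" (3x3) and "t" (3): a world point X has camera coordinates R X + t. Camera axes: x right, y down, z forward; pixel columns grow to the right and rows downward; lengths in m; the calibration is good to about 2 mm. A picture is of the moment at which its call begins.
- ctrl.finish_job(): hands the job in; it is judged then, once.
The state is a dict: "time": time; "joints": joint angles; "dq": joint speeds; "joint_torque": joint torques, N m; "tool_pos": TCP position; "eef_rot": TCP orientation; "ft_force": force on the tool from outside, world axes, zero at the start; "moment": the same for the moment, N m; "gripper_width": finger opening in m; "gripper_force": force on a finger pad.
Only numpy, scipy, OpenCV 4.12 (cv2) and the standard library are available. Lean on these libraries where they do the work, as an engineer would, in place of code of your own. Each camera call takes 0.05 s, during which the arm holds its last target. There are 200 camera calls.

## Task

Two small lever presses stand on the bench, each with a ferrule waiting under its lever. Push the red-capped lever all the way down to its stop so that the black ferrule is pressed fully home, then let the lever come back up to its rest slowly, staying with it for a second or more of the way up: its spring must not snap it back. Do not work the blue-capped press.

Things in the scene. Friction and masses are not known exactly. Their poses are not given: they have to be found in the camera images.
- red_pad (a point): Centre of the top face of the red cap (44x38 mm, flat) on the free end of the red press's lever; push it down from above. Fixed grey base, hinge at the far end 75 mm up, 165 mm from the cap. At rest the lever slopes up 0.30 rad to the robot, cap top about 133 mm up; at the stop it is level, cap 51 mm lower, 10 mm nearer the robot. Axes at rest: x along the press to the hinge, y across, z up.
- red_lever (a joint): Red-capped lever's angle: 0 at rest (up, on its upper stop), grows as pushed down, 0.32 rad at the lower stop. A spring returns it: 3 N at the cap to start it, about 11 N at the bottom while pressing the ferrule; let go, it snaps up at once. The return must stay below 0.8 rad/s (0.13 m/s at the cap).
- red_ferrule_mid (a point): Centre of the black ferrule (upright ring 23 mm across, 22 mm high) on a wooden tenon under the red press's lever, 85 mm from the hinge. It starts 10 mm proud (centre 45 mm above the bench); a stiff fit holds it, and only the lever presses it down, to 35 mm, where it stays.
- blue_lever (a joint): Angle of the second press's lever, alike but for its blue cap and white ferrule; it stands beside the red press, on either side. 0 at rest (up), 0.32 rad at its lower stop. Not to be pressed.
Mind the look-alikes: they are no part of the job. Of the things that look like the part that bears red_ferrule_mid, the smallest one is meant.

How it is judged:
On the way:
1. the red lever is down at its stop (past 0.29 rad) and the black ferrule is pressed home (value of joint red_lever above 0.29 rad and height (world z) of red_ferrule_mid below 0.0385 m), for 0.1 s.
At the end, for the whole second after the job is handed in: The black ferrule is seated on its tenon, within 3.5 mm of fully down (centre below 38.5 mm, moved less than 16 mm in all), and both levers are up at rest within 0.03 rad (height (world z) of red_ferrule_mid below 0.0385 m and distance of red_ferrule_mid from where it was at the start of the episode below 0.016 m and value of joint each of red_lever, blue_lever below 0.03 rad); the robot touches nothing.
It fails at once if the red lever snaps back: it rises faster than 0.8 rad/s (velocity of joint red_lever below -0.8 rad/s).
It fails at once if the blue-capped press is worked (its lever goes down more than 0.1 rad) (value of joint blue_lever above 0.1 rad).
It also fails if it takes over 32 s, if anything falls off the work surface, if the arm or the gripper's body presses on something with over 40 N, if the wrist force passes 120 N, or if a joint passes its speed limit or range.

## Working session

There is one attempt and no reset: what is moved stays moved. The work goes in short steps, Python scripts to look and compute and a tool call to move; the robot and the scene stay as the last step left them, time stands still between calls to the robot, and variables do not carry over. Pictures are saved under pics/ and viewed, at most 10 in all, crops included, and the job is handed in when it is done.

Besides the shell and the picture viewer there is one more tool, called as a command line: name --argument value ..., lists and objects as JSON in quotes. arm_command: Moves the arm, as the interface text tells. Its arguments: {"type":"object","properties":{"steps":{"type":"array"}},"required":["steps"]}

```bash
mkdir -p pics; cat > h.py <<'E'
from station import ctrl
import numpy as np, cv2
def cloud(im):
    z=im["z_map"]; v,u=np.mgrid[:z.shape[0],:z.shape[1]]
    c=np.stack([(u-im["cx"])/im["fx"]*z,(v-im["cy"])/im["fy"]*z,z],-1)
    return (c-im["t"])@im["R"]
E
python3 - <<'E'
from h import *
o=ctrl.get_obs(); print({k:np.round(v,3) for k,v in o.items()}, ctrl.tip_extent)
ims=[]
for n in ("scene","top"):
    im=ctrl.get_image(n); ims.append(im["color"]); P=cloud(im)
    np.savez(n+".npz",**im)
    hsv=cv2.cvtColor(im["color"],cv2.COLOR_BGR2HSV); h,s,v=[hsv[...,i].astype(int) for i in range(3)]
    for nm,m in (("red",((h<8)|(h>172))&(s>130)&(v>70)),("blue",(h>100)&(h<130)&(s>120)&(v>60))):
        k,lab,st,ce=cv2.connectedComponentsWithStats(m.astype(np.uint8))
        for i in range(1,k):
            if st[i,4]>40:
                q=P[(lab==i)&(im["z_map"]>0)]
                print(n,nm,st[i],np.round(np.median(q,0),3),np.round(np.percentile(q,[3,97],axis=0),3).tolist())
cv2.imwrite("pics/a.png",cv2.resize(ims[0],(800,600))); cv2.imwrite("pics/b.png",cv2.resize(ims[1],(800,600)))
E
```

```text
{'time': np.float64(0.0), 'joints': array([-1.265,  0.481,  1.597,  0.   ,  1.065, -0.047]), 'dq': array([-0.001, -0.001, -0.   ,  0.001, -0.001, -0.001]), 'joint_torque': array([ 1.0000e-03, -9.5063e+01, -4.3019e+01,  0.0000e+00,  1.2000e-02,
        0.0000e+00]), 'tool_pos': array([ 0.224, -0.61 ,  0.253]), 'eef_rot': array([-0.001,  0.984,  0.175, -0.   ]), 'ft_force': array([ 0.392,  0.004, -0.254]), 'moment': array([-0.004,  0.003, -0.028]), 'gripper_force': np.float64(0.0), 'gripper_width': np.float64(0.086)} 0.022
scene red [ 87  69  39  10 188] [0.78  0.158 0.35 ] [[0.777, 0.124, 0.344], [0.782, 0.207, 0.355]]
scene red [172 143   8  15  67] [ 0.885 -0.098  0.098] [[0.88, -0.107, 0.086], [0.895, -0.089, 0.122]]
scene red [120 182  54  28 933] [0.859 0.034 0.023] [[0.836, -0.032, 0.002], [0.912, 0.08, 0.026]]
scene red [237 198  28  13 260] [0.472 0.102 0.132] [[0.456, 0.074, 0.12], [0.496, 0.112, 0.138]]
scene red [357 199  18  19 177] [ 0.384 -0.253  0.02 ] [[0.376, -0.301, 0.009], [0.397, -0.222, 0.024]]
scene blue [290 174  24  10 156] [ 0.465 -0.068  0.132] [[0.45, -0.093, 0.122], [0.488, -0.062, 0.138]]
top red [204 203  19  20 290] [0.475 0.091 0.134] [[0.457, 0.072, 0.126], [0.496, 0.109, 0.14]]
top red [341 243  35  11 297] [ 0.388 -0.264  0.021] [[0.377, -0.304, 0.014], [0.399, -0.226, 0.027]]
top blue [280 206  16  19 269] [ 0.469 -0.081  0.134] [[0.451, -0.098, 0.127], [0.488, -0.064, 0.141]]
```

View pics/a.png

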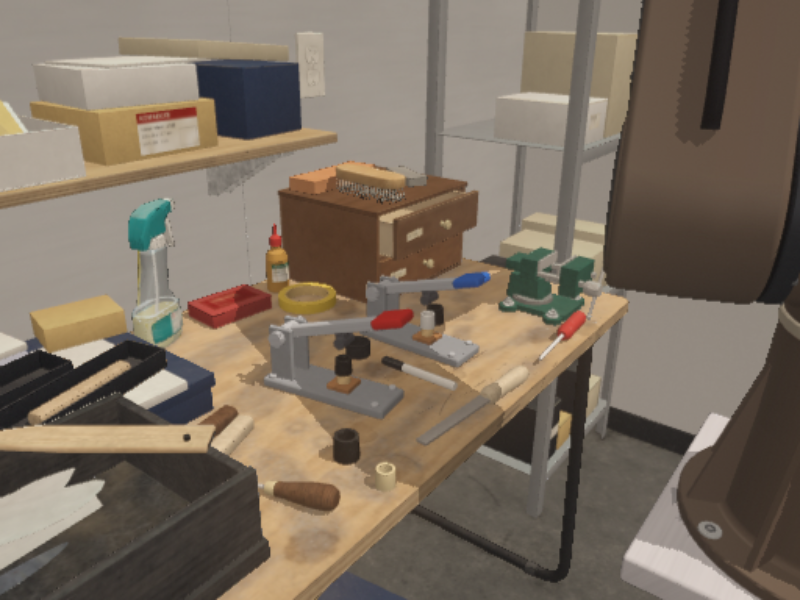

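View pics/b.png

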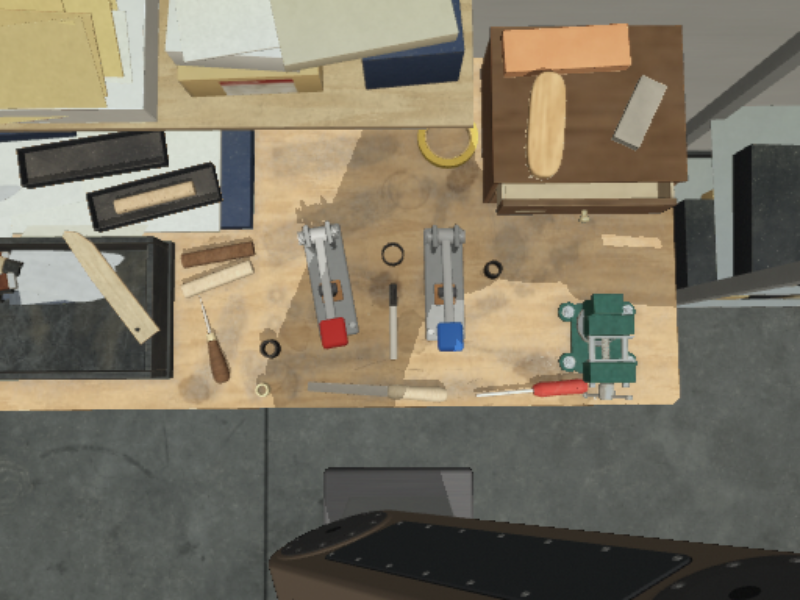

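The scene view shows the red cap at (393,320) and the blue cap at (450,280), with the loose dark rings near (345,445) and (357,348). The top view has the red cap at (333,333), blue at (450,336) and the red hinge at about (322,235). The two views agree on the red cap at about (0.475, 0.092, 0.134), which fits the stated size and height. The press heading is about +0.1 rad. I'm moving there now.

arm_command --steps '[{"rz":0.8,"gripper":0},{"rz":0.8,"gripper":0},{"rz":0.8,"gripper":0},{"tx":1,"ty":-0.5,"gripper":0},{"tx":1,"ty":-0.5,"gripper":0},{"tx":1,"ty":-0.5,"gripper":0},{"tx":1,"ty":-0.5,"gripper":0},{"tx":1,"ty":-0.5,"gripper":0},{"tx":1,"ty":-0.5,"gripper":0},{"tx":1,"ty":-0.5,"gripper":0},{"tx":1,"ty":-0.5,"gripper":0},{"tx":1,"ty":-0.5,"gripper":0}]'

```text
schema error: expected keys tx, ty, tz, rx, ry, rz, gripper
```

arm_command --steps '[{"tx":0.1,"ty":-1,"gripper":0},{"tx":0.1,"ty":-1,"gripper":0},{"tx":0.1,"ty":-1,"gripper":0},{"tx":0.1,"ty":-1,"gripper":0},{"tx":0.1,"ty":-1,"gripper":0},{"tx":0.1,"ty":-1,"gripper":0},{"tx":0.1,"ty":-1,"gripper":0},{"tx":0.1,"ty":-1,"gripper":0},{"tx":0.1,"ty":-1,"gripper":0},{"tx":0.1,"ty":-1,"gripper":0},{"tx":0.1,"ty":-1,"gripper":0},{"tx":0.1,"ty":-1,"gripper":0}]'

```text
schema error: expected keys tx, ty, tz, rx, ry, rz, gripper
```

arm_command --steps '[{"tx":0,"ty":0,"tz":0,"rx":0,"ry":0,"rz":0.8,"gripper":0},{"tx":0,"ty":0,"tz":0,"rx":0,"ry":0,"rz":0.8,"gripper":0},{"tx":0,"ty":0,"tz":0,"rx":0,"ry":0,"rz":0.8,"gripper":0},{"tx":1,"ty":-0.5,"tz":0,"rx":0,"ry":0,"rz":0,"gripper":0},{"tx":1,"ty":-0.5,"tz":0,"rx":0,"ry":0,"rz":0,"gripper":0},{"tx":1,"ty":-0.5,"tz":0,"rx":0,"ry":0,"rz":0,"gripper":0},{"tx":1,"ty":-0.5,"tz":0,"rx":0,"ry":0,"rz":0,"gripper":0},{"tx":1,"ty":-0.5,"tz":0,"rx":0,"ry":0,"rz":0,"gripper":0},{"tx":1,"ty":-0.5,"tz":0,"rx":0,"ry":0,"rz":0,"gripper":0},{"tx":1,"ty":-0.5,"tz":0,"rx":0,"ry":0,"rz":0,"gripper":0},{"tx":1,"ty":-0.5,"tz":0,"rx":0,"ry":0,"rz":0,"gripper":0},{"tx":1,"ty":-0.5,"tz":0,"rx":0,"ry":0,"rz":0,"gripper":0}]'

```text
time: 1.1
tool_pos: [0.4807, -0.447, 0.253]
eef_rot: [-0.0, 0.999, 0.051, -0.0]
ft_force: [0.1, -1.1, -0.4]
gripper_width: -0.0005
gripper_force: 0.0
```

arm_command --steps '[{"tx":0.1,"ty":-1,"tz":0,"rx":0,"ry":0,"rz":0,"gripper":0},{"tx":0.1,"ty":-1,"tz":0,"rx":0,"ry":0,"rz":0,"gripper":0},{"tx":0.1,"ty":-1,"tz":0,"rx":0,"ry":0,"rz":0,"gripper":0},{"tx":0.1,"ty":-1,"tz":0,"rx":0,"ry":0,"rz":0,"gripper":0},{"tx":0.1,"ty":-1,"tz":0,"rx":0,"ry":0,"rz":0,"gripper":0},{"tx":0.1,"ty":-1,"tz":0,"rx":0,"ry":0,"rz":0,"gripper":0},{"tx":0.1,"ty":-1,"tz":0,"rx":0,"ry":0,"rz":0,"gripper":0},{"tx":0.1,"ty":-1,"tz":0,"rx":0,"ry":0,"rz":0,"gripper":0},{"tx":0.1,"ty":-1,"tz":0,"rx":0,"ry":0,"rz":0,"gripper":0},{"tx":0.1,"ty":-1,"tz":0,"rx":0,"ry":0,"rz":0,"gripper":0},{"tx":0.1,"ty":-1,"tz":0,"rx":0,"ry":0,"rz":0,"gripper":0},{"tx":0.1,"ty":-1,"tz":0,"rx":0,"ry":0,"rz":0,"gripper":0}]'

```text
time: 2.1
tool_pos: [0.4785, -0.0851, 0.2532]
eef_rot: [-0.0, 0.999, 0.051, -0.0]
ft_force: [1.0, 0.6, 0.5]
gripper_width: -0.0003
gripper_force: 0.0
```

arm_command --steps '[{"tx":0.08,"ty":-0.98,"tz":0,"rx":0,"ry":0,"rz":0,"gripper":0},{"tx":0.08,"ty":-0.98,"tz":0,"rx":0,"ry":0,"rz":0,"gripper":0},{"tx":0.08,"ty":-0.98,"tz":0,"rx":0,"ry":0,"rz":0,"gripper":0},{"tx":0.08,"ty":-0.98,"tz":0,"rx":0,"ry":0,"rz":0,"gripper":0},{"tx":0.08,"ty":-0.98,"tz":0,"rx":0,"ry":0,"rz":0,"gripper":0},{"tx":0.08,"ty":-0.98,"tz":0,"rx":0,"ry":0,"rz":0,"gripper":0},{"tx":0,"ty":0,"tz":0.6,"rx":0,"ry":0,"rz":0,"gripper":0},{"tx":0,"ty":0,"tz":0.6,"rx":0,"ry":0,"rz":0,"gripper":0},{"tx":0,"ty":0,"tz":0.6,"rx":0,"ry":0,"rz":0,"gripper":0},{"tx":0,"ty":0,"tz":0.5,"rx":0,"ry":0,"rz":0,"gripper":0},{"tx":0,"ty":0,"tz":0,"rx":0,"ry":0,"rz":0,"gripper":0},{"tx":0,"ty":0,"tz":0,"rx":0,"ry":0,"rz":0,"gripper":0}]'

```text
time: 3.1
tool_pos: [0.4748, 0.0904, 0.1839]
eef_rot: [0.0, 0.999, 0.051, -0.001]
ft_force: [-0.1, -0.1, -0.4]
gripper_width: -0.0002
gripper_force: 0.0
```

```bash
python3 - <<'E'
from h import *
o=ctrl.get_obs(); print(o["time"],np.round(o["tool_pos"],4),np.round(o["ft_force"],2),ctrl.tip_extent)
a=ctrl.get_image("scene"); b=ctrl.get_image("wrist")
A=cv2.resize(a["color"][140:300,180:350],None,fx=3.5,fy=3.5); A=cv2.resize(A,(400,376))
B=cv2.resize(b["color"],(400,300)); B=np.vstack([B,np.zeros((76,400,3),np.uint8)])
cv2.imwrite("pics/c.png",np.hstack([A,B]))
for n,im in(("scene",a),("wrist",b)):
    P=cloud(im);hsv=cv2.cvtColor(im["color"],cv2.COLOR_BGR2HSV); h,s,v=[hsv[...,i].astype(int) for i in range(3)]
    m=((h<8)|(h>172))&(s>130)&(v>70)&(im["z_map"]>0)&(P[...,2]>.11)&(P[...,2]<.16)
    q=P[m]; print(n,len(q),np.round(np.percentile(q,[3,50,97],axis=0),3).tolist() if len(q) else "")
    g=(P[...,2]<.2)&(P[...,2]>.14)&(abs(P[...,0]-.475)<.04)&(abs(P[...,1]-.09)<.04)&(im["z_map"]>0); q=P[g]
    print(np.round(np.percentile(q,[1,50,99],axis=0),3).tolist() if len(q) else "")
E
```

```text
3.1 [0.4748 0.0904 0.1839] [-0.06 -0.06 -0.44] 0.022
scene 262 [[0.456, -0.099, 0.119], [0.473, 0.102, 0.132], [0.888, 0.111, 0.138]]
[[0.462, 0.082, 0.162], [0.467, 0.098, 0.182], [0.481, 0.105, 0.199]]
wrist 3662 [[0.468, 0.071, 0.126], [0.485, 0.089, 0.132], [0.5, 0.107, 0.137]]
[[0.473, 0.076, 0.168], [0.486, 0.09, 0.185], [0.487, 0.103, 0.2]]
```

View pics/c.png

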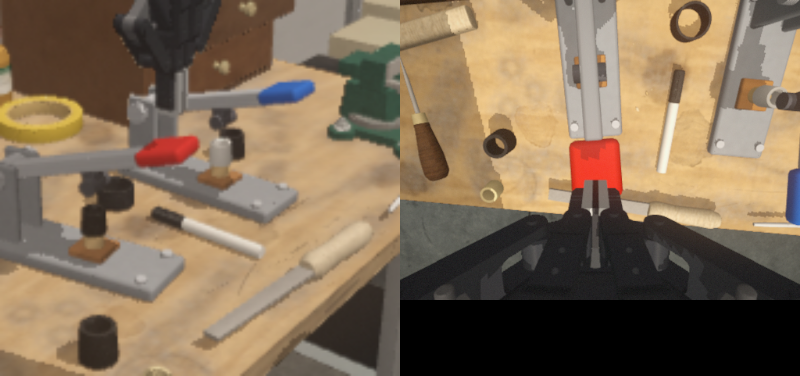

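The wrist view shows the shut fingers centred across the red cap at (595,170), and the scene view shows them above it. Tips are at z≈0.162, so I'm pressing down along the arc.

arm_command --steps '[{"tx":0,"ty":0,"tz":0.2,"rx":0,"ry":0,"rz":0,"gripper":0},{"tx":0,"ty":0,"tz":0.2,"rx":0,"ry":0,"rz":0,"gripper":0},{"tx":0,"ty":0,"tz":0.2,"rx":0,"ry":0,"rz":0,"gripper":0},{"tx":0,"ty":0,"tz":0.2,"rx":0,"ry":0,"rz":0,"gripper":0},{"tx":-0.04,"ty":0,"tz":0.15,"rx":0,"ry":0,"rz":0,"gripper":0},{"tx":-0.04,"ty":0,"tz":0.15,"rx":0,"ry":0,"rz":0,"gripper":0},{"tx":-0.04,"ty":0,"tz":0.15,"rx":0,"ry":0,"rz":0,"gripper":0},{"tx":-0.04,"ty":0,"tz":0.15,"rx":0,"ry":0,"rz":0,"gripper":0},{"tx":-0.04,"ty":0,"tz":0.15,"rx":0,"ry":0,"rz":0,"gripper":0},{"tx":-0.03,"ty":0,"tz":0.15,"rx":0,"ry":0,"rz":0,"gripper":0},{"tx":-0.03,"ty":0,"tz":0.15,"rx":0,"ry":0,"rz":0,"gripper":0},{"tx":-0.03,"ty":0,"tz":0.15,"rx":0,"ry":0,"rz":0,"gripper":0}]'

```text
time: 4.2
tool_pos: [0.4667, 0.0895, 0.124]
eef_rot: [0.0, 0.999, 0.051, 0.0]
ft_force: [0.6, -3.8, 5.3]
gripper_width: 0.0004
gripper_force: 2.7
```

arm_command --steps '[{"tx":-0.02,"ty":0,"tz":0.1,"rx":0,"ry":0,"rz":0,"gripper":0},{"tx":-0.02,"ty":0,"tz":0.1,"rx":0,"ry":0,"rz":0,"gripper":0},{"tx":-0.01,"ty":0,"tz":0.1,"rx":0,"ry":0,"rz":0,"gripper":0},{"tx":0,"ty":0,"tz":0.1,"rx":0,"ry":0,"rz":0,"gripper":0},{"tx":0,"ty":0,"tz":0.1,"rx":0,"ry":0,"rz":0,"gripper":0},{"tx":0,"ty":0,"tz":0.1,"rx":0,"ry":0,"rz":0,"gripper":0}]'

```text
time: 4.7
tool_pos: [0.465, 0.0892, 0.1061]
eef_rot: [0.0, 0.999, 0.051, -0.0]
ft_force: [-3.2, -6.0, 10.0]
gripper_width: 0.0003
gripper_force: 5.0
```

```bash
cat > look.py <<'E'
from h import *
import sys
o=ctrl.get_obs(); print(o["time"],np.round(o["tool_pos"],4),np.round(o["ft_force"],2))
a=ctrl.get_image("scene")
cv2.imwrite(sys.argv[1],cv2.resize(a["color"][140:300,160:350],(712,600),interpolation=cv2.INTER_CUBIC))
E
python3 look.py pics/d.png
```

```text
4.7 [0.465  0.0892 0.1061] [-3.23 -6.05  9.96]
```

View pics/d.png

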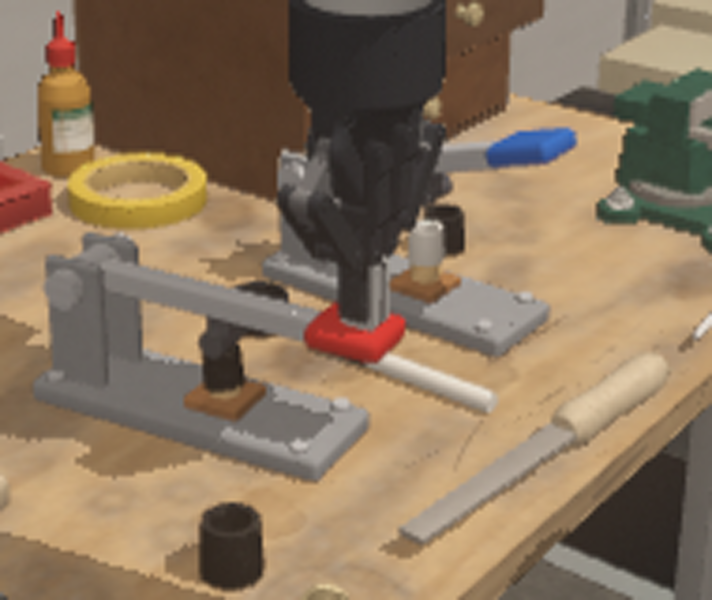

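The lever is nearly level, with the fingers on the red cap at (355,330). The ferrule at (222,365) is almost home. I'll creep to the stop.

arm_command --steps '[{"tx":0,"ty":0,"tz":0.05,"rx":0,"ry":0,"rz":0,"gripper":0},{"tx":0,"ty":0,"tz":0.05,"rx":0,"ry":0,"rz":0,"gripper":0},{"tx":0,"ty":0,"tz":0,"rx":0,"ry":0,"rz":0,"gripper":0}]'

```text
time: 5.0
tool_pos: [0.4649, 0.0892, 0.1032]
eef_rot: [0.0, 0.999, 0.051, -0.0]
ft_force: [-3.8, -5.5, 17.2]
gripper_width: 0.0003
gripper_force: 8.6
```

arm_command --steps '[{"tx":0,"ty":0,"tz":0.03,"rx":0,"ry":0,"rz":0,"gripper":0},{"tx":0,"ty":0,"tz":0,"rx":0,"ry":0,"rz":0,"gripper":0},{"tx":0,"ty":0,"tz":0,"rx":0,"ry":0,"rz":0,"gripper":0}]'

```text
time: 5.25
tool_pos: [0.4649, 0.0892, 0.1028]
eef_rot: [0.0, 0.999, 0.051, -0.0]
ft_force: [-6.2, -6.5, 24.8]
gripper_width: 0.0002
gripper_force: 12.7
```

```bash
python3 look.py pics/e.png; python3 - <<'E'
from h import *
for n in("scene","wrist"):
    im=ctrl.get_image(n);P=cloud(im);hsv=cv2.cvtColor(im["color"],cv2.COLOR_BGR2HSV); h,s,v=[hsv[...,i].astype(int) for i in range(3)]
    m=((h<8)|(h>172))&(s>130)&(v>70)&(im["z_map"]>0)&(abs(P[...,0]-.48)<.05)&(abs(P[...,1]-.09)<.04)
    q=P[m]; print(n,len(q),np.round(np.percentile(q,[3,50,80,97],axis=0),4).tolist())
    if n=="wrist":
        t=q[q[:,2]>.07]; A=np.c_[t[:,:2],np.ones(len(t))]; print("plane slope",np.linalg.lstsq(A,t[:,2],rcond=None)[0])
E
```

```text
5.25 [0.4649 0.0892 0.1028] [-6.19 -6.49 24.75]
scene 236 [[0.447, 0.0737, 0.0701], [0.4623, 0.1023, 0.0787], [0.4782, 0.1072, 0.0805], [0.4876, 0.11, 0.082]]
wrist 3763 [[0.4628, 0.0692, 0.0769], [0.4813, 0.0875, 0.0813], [0.4883, 0.1005, 0.082], [0.4929, 0.106, 0.0829]]
plane slope [-0.04778569  0.02000692  0.10226992]
```

View pics/e.png

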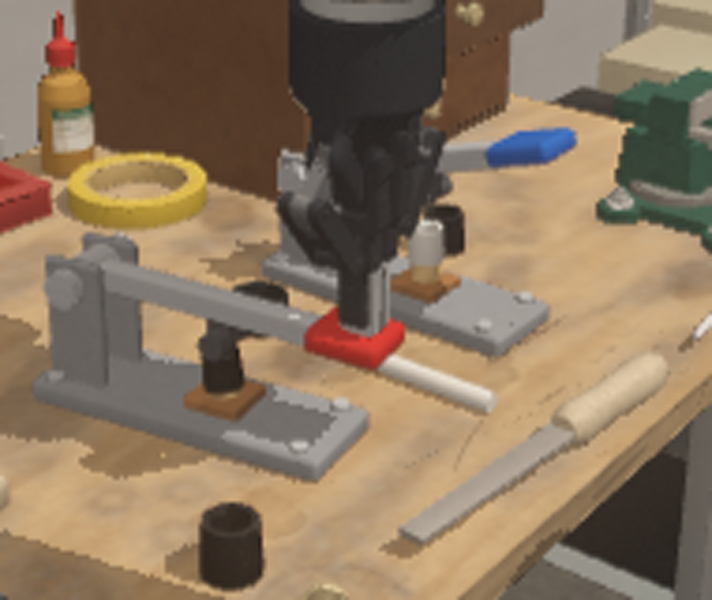

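The cap is level at z≈0.082 and the ferrule sits on its wooden block at (222,375). Force rose 7.6 N over only 0.4 mm, so the lever is on its stop. Now I'll raise it slowly while staying in contact.

arm_command --steps '[{"tx":0,"ty":0,"tz":-0.03,"rx":0,"ry":0,"rz":0,"gripper":0},{"tx":0,"ty":0,"tz":-0.05,"rx":0,"ry":0,"rz":0,"gripper":0},{"tx":0,"ty":0,"tz":-0.06,"rx":0,"ry":0,"rz":0,"gripper":0},{"tx":0,"ty":0,"tz":-0.08,"rx":0,"ry":0,"rz":0,"gripper":0},{"tx":0,"ty":0,"tz":-0.08,"rx":0,"ry":0,"rz":0,"gripper":0},{"tx":0.01,"ty":0,"tz":-0.08,"rx":0,"ry":0,"rz":0,"gripper":0},{"tx":0.01,"ty":0,"tz":-0.08,"rx":0,"ry":0,"rz":0,"gripper":0},{"tx":0.01,"ty":0,"tz":-0.08,"rx":0,"ry":0,"rz":0,"gripper":0},{"tx":0.01,"ty":0,"tz":-0.08,"rx":0,"ry":0,"rz":0,"gripper":0},{"tx":0.01,"ty":0,"tz":-0.08,"rx":0,"ry":0,"rz":0,"gripper":0},{"tx":0.01,"ty":0,"tz":-0.08,"rx":0,"ry":0,"rz":0,"gripper":0},{"tx":0.01,"ty":0,"tz":-0.08,"rx":0,"ry":0,"rz":0,"gripper":0}]'

```text
time: 6.4
tool_pos: [0.4675, 0.0897, 0.1282]
eef_rot: [-0.0, 0.999, 0.051, 0.0]
ft_force: [1.4, -1.4, 5.0]
gripper_width: -0.0002
gripper_force: 2.4
```

arm_command --steps '[{"tx":0.02,"ty":0,"tz":-0.08,"rx":0,"ry":0,"rz":0,"gripper":0},{"tx":0.02,"ty":0,"tz":-0.08,"rx":0,"ry":0,"rz":0,"gripper":0},{"tx":0.02,"ty":0,"tz":-0.08,"rx":0,"ry":0,"rz":0,"gripper":0},{"tx":0.02,"ty":0,"tz":-0.08,"rx":0,"ry":0,"rz":0,"gripper":0},{"tx":0.02,"ty":0,"tz":-0.08,"rx":0,"ry":0,"rz":0,"gripper":0},{"tx":0.02,"ty":0,"tz":-0.08,"rx":0,"ry":0,"rz":0,"gripper":0},{"tx":0.02,"ty":0,"tz":-0.08,"rx":0,"ry":0,"rz":0,"gripper":0},{"tx":0.02,"ty":0,"tz":-0.08,"rx":0,"ry":0,"rz":0,"gripper":0},{"tx":0.02,"ty":0,"tz":-0.08,"rx":0,"ry":0,"rz":0,"gripper":0},{"tx":0.02,"ty":0,"tz":-0.08,"rx":0,"ry":0,"rz":0,"gripper":0},{"tx":0,"ty":0,"tz":-0.08,"rx":0,"ry":0,"rz":0,"gripper":0},{"tx":0,"ty":0,"tz":-0.08,"rx":0,"ry":0,"rz":0,"gripper":0}]'

```text
time: 7.4
tool_pos: [0.4737, 0.0902, 0.1573]
eef_rot: [0.0, 0.999, 0.051, 0.0]
ft_force: [2.0, -0.2, 1.7]
gripper_width: -0.0001
gripper_force: 1.1
```

arm_command --steps '[{"tx":0,"ty":0,"tz":-0.08,"rx":0,"ry":0,"rz":0,"gripper":0},{"tx":0,"ty":0,"tz":-0.08,"rx":0,"ry":0,"rz":0,"gripper":0},{"tx":0,"ty":0,"tz":-0.1,"rx":0,"ry":0,"rz":0,"gripper":0},{"tx":0,"ty":0,"tz":-0.1,"rx":0,"ry":0,"rz":0,"gripper":0},{"tx":0,"ty":0,"tz":-0.3,"rx":0,"ry":0,"rz":0,"gripper":0},{"tx":0,"ty":0,"tz":-0.6,"rx":0,"ry":0,"rz":0,"gripper":0},{"tx":0,"ty":0,"tz":-0.8,"rx":0,"ry":0,"rz":0,"gripper":0},{"tx":0,"ty":0,"tz":-0.6,"rx":0,"ry":0,"rz":0,"gripper":0},{"tx":0,"ty":0,"tz":0,"rx":0,"ry":0,"rz":0,"gripper":0},{"tx":0,"ty":0,"tz":0,"rx":0,"ry":0,"rz":0,"gripper":0}]'

```text
time: 8.23
tool_pos: [0.4737, 0.0903, 0.238]
eef_rot: [-0.0, 0.999, 0.051, 0.001]
ft_force: [0.0, -0.9, -0.2]
gripper_width: -0.0003
gripper_force: 0.0
```

```bash
python3 look.py pics/f.png; python3 - <<'E'
from h import *
im=ctrl.get_image("wrist");P=cloud(im);hsv=cv2.cvtColor(im["color"],cv2.COLOR_BGR2HSV); h,s,v=[hsv[...,i].astype(int) for i in range(3)]
m=((h<8)|(h>172))&(s>130)&(v>70)&(im["z_map"]>0)&(abs(P[...,0]-.48)<.05)&(abs(P[...,1]-.09)<.04)
q=P[m]; print(len(q),np.round(np.percentile(q,[3,50,97],axis=0),4).tolist())
t=q[q[:,2]>.115]; print("slope",np.linalg.lstsq(np.c_[t[:,:2],np.ones(len(t))],t[:,2],rcond=None)[0])
# ferrule, scene view: dark pixels near the tenon, before and after
for im in (np.load("scene.npz"),ctrl.get_image("scene")):
    P=cloud(im); c=im["color"]
    d=(c.max(-1)<70)&(im["z_map"]>0)&(P[...,0]>.52)&(P[...,0]<.6)&(abs(P[...,1]-.105)<.025)&(P[...,2]>.02)&(P[...,2]<.065)
    q=P[d]; print(len(q),np.round(np.percentile(q,[3,50,97],axis=0),4).tolist())
E
```

```text
8.2333 [0.4737 0.0903 0.238 ] [ 0.01 -0.94 -0.23]
2903 [[0.4609, 0.0716, 0.1265], [0.4804, 0.0891, 0.1337], [0.4991, 0.1066, 0.1392]]
slope [-0.29878874 -0.04328688  0.28120511]
131 [[0.5378, 0.0956, 0.0356], [0.5438, 0.1087, 0.0486], [0.557, 0.115, 0.0562]]
116 [[0.538, 0.0955, 0.0255], [0.5438, 0.1094, 0.0377], [0.5574, 0.1144, 0.045]]
```

View pics/f.png

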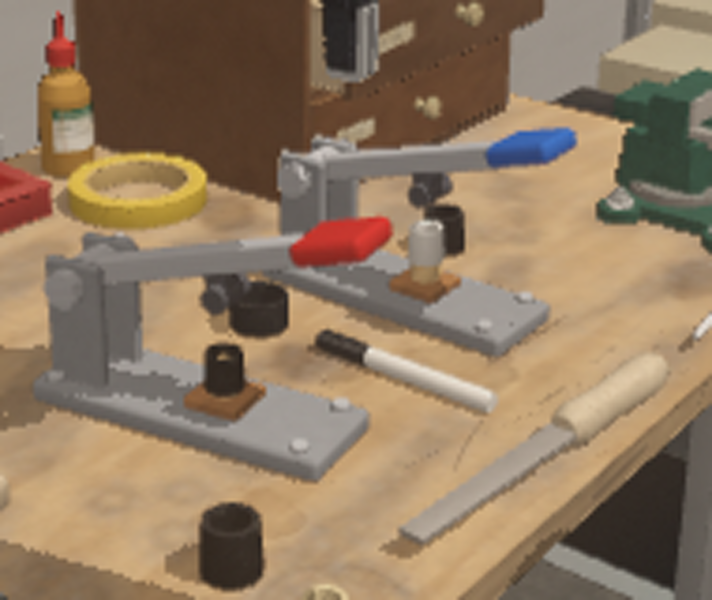

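The black ferrule at (223,370) sits fully down and measures 10–11 mm lower than before. The red lever at (340,242) is back at its rest slope of 0.30, the blue lever at (530,147) hasn't moved, and the gripper is clear of everything. Handing in.

```bash
python3 -c "
from station import ctrl
print(ctrl.finish_job())"
```

```text
the job is handed in; nothing more can be done
None
```

I pressed the red lever to its stop, seating the black ferrule about 10 mm lower, then followed the lever back up to rest for about 2 s. The blue press was not touched, and the job is handed in (no verdict was returned).

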